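# Open the carton and load the test cassette pack flat into the reader tray

## Task

Fold both flaps of the carton right back, well past upright, then lift out the cassette pack and lay it down on the bare table with its window side up, and let go of it there. Then take hold of it afresh, lift it lying flat and lower it gently (no dropping) into the grey loading tray between the four black corner guides, window side up. Leave the flaps folded back and do not disturb the tube rack, the bottle or the marker.

Things in the scene. Friction and masses are not known exactly. Their poses are not given: they have to be found in the camera images.
- carton: brown cardboard carton fixed to the table, outside 168 (its x) x 168 (its y) x 76 high, walls and floor 4 thick. Origin: centre of its underside, z up. Two flaps hinged along its +y and -y rims (axes along its x at y = +84 and -84, z = 76) cover it, nearly shut at the start, with a thumb hole in the middle. The pack stands inside, its top 22 below the rim.
- flap_left (a joint): opening angle of the flap hinged on the carton's +y rim: 0 = shut (level), 1.57 = upright, 2.5 = folded right back (stop). A stiff crease: it stays where it is left; about 1 N at the notch moves it.
- flap_right (a joint): the same for the flap hinged on the carton's -y rim
- flap_left_notch (a point): middle of the notch edge of the left flap, 58 from its hinge, mid-thickness. Each flap is a card 4 thick, 168 long, reaching 82 from its hinge, with a notch 56 wide, 24 deep in the middle of its free edge; the two notches make a thumb hole 56 x 52 over the carton's middle.
- flap_right_notch (a point): the same point on the right flap
- pack_mid (a point): centre of the loose cassette pack, a rigid bar 120 long (its x) x 26 thick (its y) x 50 (its z), about 0.16 kg. Its +y face is the window side: white, with a grey window showing five cassettes; its -y half is blue. It starts standing on a long edge (z up) on the carton floor, along the carton. Window side up = its y axis up.
- tray: grey reader loading tray fixed to the table, 160 (its x) x 86 (its y), plate 8 thick. Origin: centre of its underside, z up. Four black L-shaped corner guides, 12 above the plate, enclose a green nest 134 (x) x 60 (y); between them the long sides are open over the middle 96 and the short sides over the middle 16.
- tray_nest (a point): centre of the nest on the plate's top, axes as the tray; the pack may lie either way round
- tube_rack: clear rack 90 x 60 with eight white tubes with blue caps, 82 high; bystander; origin: centre of the underside
- sanitiser: clear bottle with a blue cap, 64 across, 150 high; bystander; origin: centre of the underside
- marker: black marker with a blue cap lying on the table, about 118 long, 16 high; bystander; origin: on the underside near the middle
There are look-alikes about, which are no part of the job. There is more than one size of the carton; the job needs the larger.

How it is judged:
On the way, in this order (a step that is already met when the one before it is completed fails the run):
1. both flaps are folded back past upright (each beyond 1.85 rad) (value of joint each of flap_left, flap_right above 1.85 rad), for 0.2 s.
2. the pack lies flat on the bare table, window side up, let go and at rest (angle between pack_mid's own y axis and vertical below 0.1 rad and height (world z) of pack_mid below 0.017 m and contact force between the fingers and pack below 0.1 N and linear speed of pack below 0.02 m/s), for 0.2 s.
3. the pack is lifted off the table in the fingers, lying flat, window side up (angle between pack_mid's own y axis and vertical below 0.35 rad and height (world z) of pack_mid above 0.032 m and contact force between the fingers and pack above 1 N), for 0.1 s.
At the end, for the whole second after the job is handed in: The pack lies flat (within 0.08 rad) on the tray's plate between the corner guides, window side up, within 10 mm lengthwise and 8 mm crosswise of the nest's centre and within 0.15 rad of its length (either way round), at rest; both flaps remain folded back beyond 1.75 rad (x of pack_mid in the frame of tray_nest between -0.01 and 0.01 m and y of pack_mid in the frame of tray_nest between -0.008 and 0.008 m and z of pack_mid in the frame of tray_nest between 0.009 and 0.017 m and angle between pack_mid's own y axis and vertical below 0.08 rad and angle between the x axis of pack_mid and the x axis of tray_nest, either way round below 0.15 rad and linear speed of pack below 0.02 m/s and value of joint each of flap_left, flap_right above 1.75 rad); the robot touches nothing.
It fails at once if the tube rack is moved more than 25 mm or tipped (distance of tube_rack from where it was at the start of the episode above 0.025 m or angle between tube_rack's own z axis and vertical above 0.3 rad).
It fails at once if the bottle is moved more than 25 mm or tipped (distance of sanitiser from where it was at the start of the episode above 0.025 m or angle between sanitiser's own z axis and vertical above 0.3 rad).
It fails at once if the marker is moved more than 25 mm or tipped (distance of marker from where it was at the start of the episode above 0.025 m or angle between marker's own z axis and vertical above 0.3 rad).
It fails at once if the pack is dropped or knocked into the tray (meets it faster than 0.35 m/s) (contact force between pack and tray above 0.5 N and linear speed of pack above 0.35 m/s).
It also fails if it takes over 72 s, if anything falls off the work surface, if the arm or the gripper's body presses on something with over 40 N, if the wrist force passes 120 N, or if a joint passes its speed limit or range.

## Robot

A 6-joint arm with a two-finger parallel gripper is mounted at the origin on the work surface. World frame = base frame: x ahead of the robot, y to its left, z up, the work surface at z = 0. Lengths are in m, angles in rad, forces in N, time in s.
With the tool pointing down it reaches from about 0.35 to 0.975 m from the base axis. Payload 4.9 kg.
Tool frame: the origin (TCP) lies at the very end of the fingers, on their centre line; the grasp point (between the pads) lies 19 mm behind it; z points along the fingers, y is the line along which they close (so a half turn about z gives the same grasp; the last joint's range is limited). The gripper opens to 85 mm and grips with 20 to 120 N. Pads are 22 mm wide; open, the fingers measure 114 mm over their backs; the gripper's body (76 mm by 85 mm) begins 54 mm behind the grasp point. The pads swing forward as they close: fully open they stand 13 mm farther back than shut.
Start: joints at [1.067, 0.053, 1.613, -0, 1.476, -0.119], TCP at [0.235, 0.579, 0.231] pointing down, gripper open.
Joint ranges: [-3.01, 3.01], [-1.01, 2.22], [0.06, 2.58], [-1.02, 4.17], [0.09, 2.62], [-3.14, 3.14]. Speed limits (rad/s): [2.57, 2.57, 3.14, 3.14, 3.14, 3.14].

## Interface

Orientations are given as a rotation vector (axis times angle).
In Python, from station import get_obs, get_image, get_calibration, finish_job gives the robot as it stands.
- The arm moves only by the tool servo_tool, never from a script. Its argument "increments" is a list of rows, each a list of 5 numbers: the opening, from 0 (shut) to 1 (fully open), then the shift along the tool's x, y, z in mm, then the turn about the tool's z in degrees. In form: [[jaw, tx, ty, tz, spin], ...]. A call has 1 to 12 rows; each row shifts and turns the commanded pose from where the row before left it, along the tool's axes as they then stand; what a row does not reach is not made up. A row lasts 1/8 s, in which the tool goes at most 62.5 mm and 10.7 degrees, less where a joint would pass 70% of its speed; a pose out of reach is approached as far as the arm can. A call is refused whole if a number of a shift passes 62.5 or a number of a turn 10.7, either way. A call with a gripper value outside its range is refused whole. The fingers move at their own pace and stop on an object; "force" is the grip in N (left out, the last holds). Time passes only in rows, so rows that do not move let the fingers close. It gives the time, the measured TCP pose, the force, the opening and the grip force at its end, in the units of the state.
- get_obs(): the state, without advancing time (a new reading comes with each control period).
- get_image(name): name is "side" or "top"; returns the picture (384x512x3 uint8, red, green, blue); there is no depth.
- get_calibration(name): a dict with "fx", "fy", "cx", "cy" (pixels), "dist_coeffs" ([k1, k2, p1, p2, k3] as OpenCV has them; the pictures are not rectified), "R" (3x3) and "t" (3): a world point X has camera coordinates R X + t. Camera axes: x right, y down, z forward; pixel columns grow to the right and rows downward; lengths in m; the calibration is good to about 2 mm. A picture is of the moment at which its call begins. get_calibration takes no time and is no camera call.
- finish_job(): hands the job in; it is judged then, once.
The state is a dict: "t": time; "q": joint angles; "dq": joint speeds; "effort": joint torques, N m; "tool_pos": TCP position; "tool_rot": TCP orientation; "contact_force": force on the tool from outside, world axes, zero at the start; "wrist_torque": the same for the moment, N m; "opening": finger opening in m; "grip_force": force on a finger pad.
Only numpy, scipy, OpenCV 4.12 (cv2) and the standard library are available. Lean on these libraries where they do the work, as an engineer would, in place of code of your own. Each camera call takes 0.05 s, during which the arm holds its last target. There are 200 camera calls.

## Working session

There is one attempt and no reset: what is moved stays moved. The work goes in short steps, Python scripts to look and compute and a tool call to move; the robot and the scene stay as the last step left them, time stands still between calls to the robot, and variables do not carry over. Pictures are saved under pics/ and viewed, at most 10 in all, crops included, and the job is handed in when it is done.

Besides the shell and the picture viewer there is one more tool, called after "Call:" in YAML: its name, and indented under it one key for each argument. servo_tool: Moves the arm, as the interface text tells. Its arguments: {"type":"object","properties":{"increments":{"type":"array"},"force":{"type":"number"}},"required":["increments"]}

```bash
mkdir -p pics; cat > h.py <<'E'
import numpy as np, cv2
from station import *
from scipy.spatial.transform import Rotation as Ro
def cal(n):
    c=get_calibration(n);K=np.array([[c['fx'],0,c['cx']],[0,c['fy'],c['cy']],[0,0,1]]);return K,np.array(c['dist_coeffs'],float),np.array(c['R']),np.array(c['t'])
def ray(n,uv):
    K,d,R,t=cal(n);p=cv2.undistortPoints(np.array(uv,float).reshape(-1,1,2),K,d).reshape(-1,2)
    return -R.T@t,(np.c_[p,np.ones(len(p))]@R)
def onz(n,uv,z):
    o,D=ray(n,uv);return o+D*((z-o[2])/D[:,2])[:,None]
def proj(n,X):
    K,d,R,t=cal(n);return cv2.projectPoints(np.array(X,float).reshape(-1,3),cv2.Rodrigues(R)[0],t,K,d)[0].reshape(-1,2)
def snap(n,f):
    im=get_image(n);cv2.imwrite(f'pics/{f}.png',cv2.resize(im[:,:,::-1],(800,600),interpolation=cv2.INTER_CUBIC));np.save(f'pics/{f}.npy',im);return im
E
python3 - <<'E'
from h import *
snap('top','t0');snap('side','s0')
o=get_obs();print(o['t'],o['tool_pos'],Ro.from_rotvec(o['tool_rot']).as_matrix().round(3))
for n in('top','side'):
    K,d,R,t=cal(n);print(n,K[0,0],(-R.T@t).round(3),R.round(3).tolist())
E
```

```text
0.1 [0.23434935 0.57878839 0.23018435] [[-0.927  0.375 -0.001]
 [ 0.375  0.927 -0.002]
 [ 0.    -0.002 -1.   ]]
top 486.06680477500925 [ 0.34  -0.018  1.325] [[0.022, -1.0, 0.005], [-0.983, -0.022, -0.18], [0.18, -0.001, -0.984]]
side 417.4571685026525 [ 0.203 -0.613  0.807] [[0.857, -0.514, -0.017], [-0.375, -0.601, -0.706], [0.353, 0.611, -0.708]]
```

View pics/t0.png

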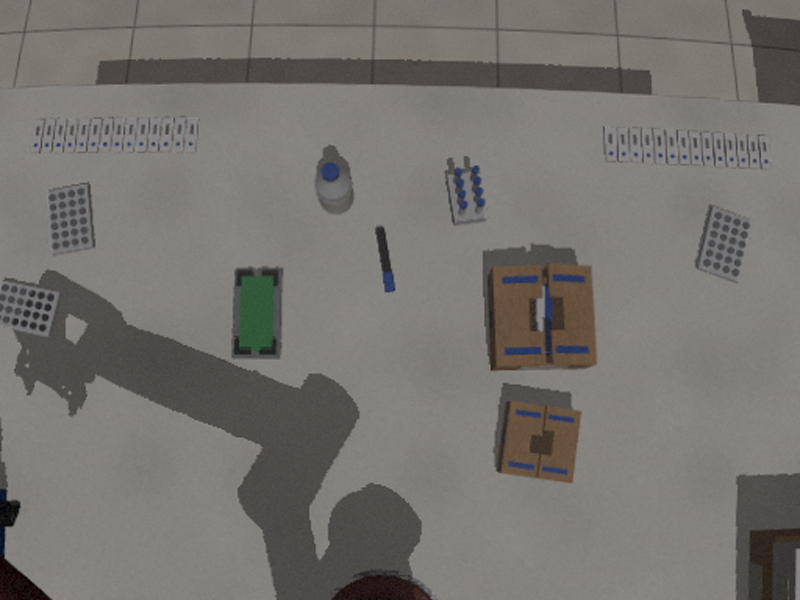

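View pics/s0.png

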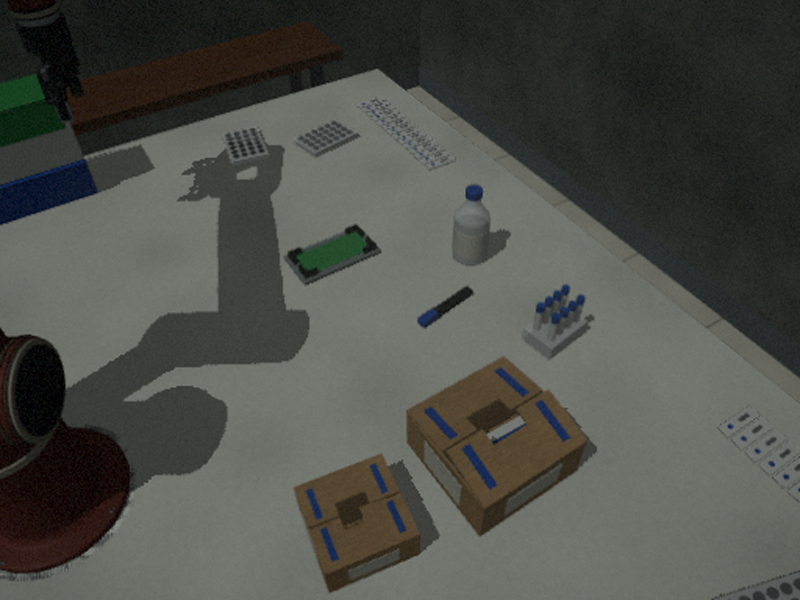

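The top view (800×600) shows the large carton at (543,317), with the seam vertical and the pack's white side to the left (+y). The tray is at (258,312), the marker at (385,258), the bottle at (333,183) and the rack at (468,193). The smaller carton at (540,440) is the decoy. The side view agrees, with the white face visible through the hole at (507,430).

```bash
cat > m.py <<'E'
from h import *
im=np.load('pics/t0.npy');hsv=cv2.cvtColor(im,cv2.COLOR_RGB2HSV)
def blobs(mask,x0,x1,y0,y1,amin):
    m=np.zeros_like(mask);m[y0:y1,x0:x1]=mask[y0:y1,x0:x1]
    n,l,s,c=cv2.connectedComponentsWithStats(m);return [(c[i],s[i,4],np.argwhere(l==i)[:,::-1]) for i in range(1,n) if s[i,4]>=amin]
blue=cv2.inRange(hsv,(105,110,40),(130,255,255))
C=[]
for c,a,p in blobs(blue,300,400,160,245,15):
    w=onz('top',c,.080)[0];print('blue',c.round(1),a,w.round(4),cv2.minAreaRect(p.astype(np.float32)));C.append(w)
g=cv2.inRange(hsv,(45,80,30),(80,255,255))
for c,a,p in blobs(g,130,200,160,240,100):
    w=onz('top',p,.008);r=cv2.minAreaRect((w[:,:2]*1000).astype(np.float32));print('tray',a,w.mean(0).round(4),r)
br=cv2.inRange(hsv,(5,60,40),(25,255,255))
for c,a,p in blobs(br,300,400,160,245,300):
    w=onz('top',p,.080);print('brown',a,w.mean(0).round(4),cv2.minAreaRect((w[:,:2]*1000).astype(np.float32)))
for n,u in [('marker a',(378,228)),('marker b',(390,290)),('rack',(468,205)),('bottle',(335,195))]: print(n,onz('top',np.array(u)*.64,.01).round(3))
E
python3 m.py
```

```text
blue [333.  178.7] 76 [ 0.6073 -0.2247  0.08  ] ((332.5, 178.5), (3.0, 21.0), 90.0)
blue [363.1 177.7] 66 [ 0.6118 -0.3053  0.08  ] ((363.5, 177.5), (3.0, 19.0), 90.0)
blue [350.5 196.3] 79 [ 0.5612 -0.2707  0.08  ] ((350.5, 196.5), (27.0, 3.0), 90.0)
blue [365.9 223.5] 77 [ 0.4904 -0.3105  0.08  ] ((366.0, 223.0), (4.0, 18.0), 90.0)
blue [334.4 224.2] 89 [ 0.487  -0.2277  0.08  ] ((334.0, 224.0), (4.0, 22.0), 90.0)
tray 988 [0.5528 0.2306 0.008 ] ((554.0897827148438, 231.53457641601562), (132.71778869628906, 58.480552673339844), 2.810281753540039)
brown 3449 [ 0.5449 -0.2589  0.08  ] ((547.37548828125, -259.44110107421875), (178.78810119628906, 178.0187225341797), 2.290306806564331)
marker a [[0.71  0.019 0.01 ]]
marker b [[ 0.597 -0.005  0.01 ]]
rack [[ 0.757 -0.143  0.01 ]]
bottle [[0.771 0.099 0.01 ]]
```

Call:
servo_tool:
  increments:
    - [0,0,0,0,-8]
    - [0,0,0,0,-8]
    - [0,0,0,0,-8]
    - [0,-12,-36,0,0]
    - [0,-12,-36,0,0]
    - [0,-12,-36,0,0]
    - [0,-12,-36,0,0]
    - [0,-12,-36,0,0]
    - [0,-12,-36,0,0]
    - [0,-12,-36,0,0]
    - [0,-12,-36,0,0]
    - [0,-12,-36,0,0]

```text
t: 1.6
tool_pos: [0.3536, 0.2579, 0.2309]
tool_rot: [0.054, -3.141, 0.0]
contact_force: [0.6, -1.0, 0.2]
opening: -0.0001
grip_force: 0.0
```

Call:
servo_tool:
  increments:
    - [0,-12,-36,0,0]
    - [0,-12,-36,0,0]
    - [0,-12,-36,0,0]
    - [0,-12,-36,0,0]
    - [0,-12,-36,0,0]
    - [0,-12,-36,0,0]
    - [0,-12,-36,0,0]
    - [0,-12,-36,0,0]
    - [0,-12,-36,0,0]
    - [0,-12,-36,0,0]
    - [0,-12,-36,0,0]
    - [0,0,0,0,0]

```text
t: 3.1
tool_pos: [0.499, -0.1339, 0.2306]
tool_rot: [0.049, -3.14, -0.001]
contact_force: [-0.5, 0.3, 1.2]
opening: -0.0001
grip_force: 0.0
```

```bash
cat >> h.py <<'E'
def rel(X,yaw_deg=None):
    "tool-axis shift in mm to world X, and spin"
    o=get_obs();M=Ro.from_rotvec(o['tool_rot']).as_matrix();a=np.degrees(np.arctan2(M[1,1],M[0,1]))
    return (M.T@(np.array(X)-o['tool_pos'])*1000).round(1),'y-ang',a.round(2)
def cw(x,y,z,c=(.549,-.267),th=np.radians(2)):
    return np.array([c[0]+x*np.cos(th)-y*np.sin(th),c[1]+x*np.sin(th)+y*np.cos(th),z])
E
python3 - <<'E'
from h import *
o=get_obs();print(o['t'],o['tool_pos'],o['contact_force'],o['q'])
print(rel(cw(0,0,.1)))
# pack and hole in carton frame
im=np.load('pics/t0.npy');hsv=cv2.cvtColor(im,cv2.COLOR_RGB2HSV)
p=onz('top',[350.5,196.3],.054)[0];print('pack blue',p, 'expect carton -6.5', cw(0,-.0065,.054))
print('row',196,[tuple(int(v) for v in hsv[197,x]) for x in range(334,364)])
print(proj('top',[cw(0,-.026,.078),cw(0,.026,.078),cw(0,0,.054)]))
imS=np.load('pics/s0.npy')
print('side hole corners',proj('side',[cw(a,b,.078) for a in(-.028,.028) for b in(-.026,.026)])/.64)
cv2.imwrite('pics/c.png',np.hstack([cv2.resize(np.ascontiguousarray(im[155:245,295:395,::-1]),(400,360),interpolation=2),cv2.resize(np.ascontiguousarray(imS[220:350,250:390,::-1]),(388,360),interpolation=2)]))
E
```

```text
3.1 [ 0.49900396 -0.13386682  0.23059113] [-0.49873929  0.27303125  1.22208396] [-4.06102180e-01 -2.08800671e-01  1.86111975e+00 -2.03887423e-04
  1.49068288e+00 -2.00788313e+00]
(array([ -46. , -134.7,  130.5]), 'y-ang', np.float64(91.78))
pack blue [ 0.56586139 -0.27600529  0.054     ] expect carton -6.5 [ 0.54922685 -0.27349604  0.054     ]
row 196 [(14, 100, 102), (14, 103, 99), (14, 108, 97), (15, 104, 103), (16, 97, 95), (17, 89, 60), (12, 76, 57), (6, 67, 57), (11, 34, 60), (0, 7, 104), (8, 8, 133), (0, 8, 135), (173, 8, 136), (10, 6, 136), (130, 20, 114), (112, 139, 90), (114, 141, 101), (113, 147, 99), (112, 136, 88), (140, 38, 60), (11, 79, 68), (12, 86, 65), (18, 92, 61), (16, 89, 63), (14, 93, 63), (12, 80, 64), (15, 98, 73), (13, 101, 96), (15, 106, 99), (14, 100, 99)]
[[358.76823294 200.87032787]
 [339.20155543 201.14086916]
 [347.25128992 202.45587089]]
side hole corners [[493.6128665  453.85408048]
 [468.73927004 424.99119934]
 [527.33861561 432.82797127]
 [501.91898108 405.38448864]]
```

View pics/c.png

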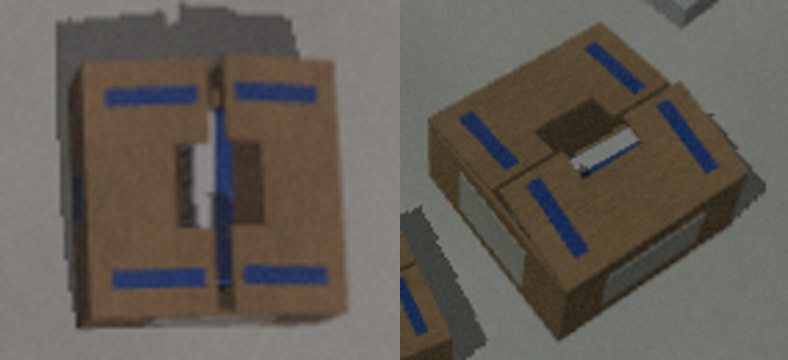

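The right flap stands a little higher (about 0.2 rad); the hole lies at crop x 178–263. I'll insert the closed fingers and open the right flap first.

Call:
servo_tool:
  increments:
    - [0,-7.7,-23.3,13.4,0]
    - [0,-7.7,-23.3,13.4,0]
    - [0,-7.7,-23.3,13.4,0]
    - [0,-7.7,-23.3,13.4,0]
    - [0,-7.7,-23.3,13.4,0]
    - [0,-7.7,-23.3,13.4,0]
    - [0,0,0,12,0]
    - [0,0,0,12,0]
    - [0,0,0,8,0]
    - [0,0,0,6,0]
    - [0,0,0,0,0]

```text
t: 4.47
tool_pos: [0.5497, -0.2698, 0.1125]
tool_rot: [0.054, -3.141, -0.001]
contact_force: [0.1, -0.4, 0.3]
opening: 0.0005
grip_force: 0.0
```

Call:
servo_tool:
  increments:
    - [0,0,-4,0,0]
    - [0,0,-3,0,0]
    - [0,0,-2,-1,0]
    - [0,0,-2,-2,0]
    - [0,0,-2,-2,0]
    - [0,0,-2,-2,0]

```text
t: 5.22
tool_pos: [0.5505, -0.2854, 0.1201]
tool_rot: [-0.054, 3.141, -0.0]
contact_force: [0.2, -0.5, -0.7]
opening: -0.0004
grip_force: 0.0
```

Call:
servo_tool:
  increments:
    - [0,0,7,0,0]
    - [0,0,7,8,0]
    - [0,0,0,12,0]
    - [0,0,0,12,0]
    - [0,0,0,12,0]
    - [0,0,0,9,0]
    - [0,0,0,5,0]
    - [0,0,0,0,0]

```text
t: 6.22
tool_pos: [0.5498, -0.2712, 0.0615]
tool_rot: [0.053, -3.141, -0.001]
contact_force: [0.2, 0.3, -0.6]
opening: -0.0003
grip_force: 0.0
```

Call:
servo_tool:
  increments:
    - [0,0,-4,0,0]
    - [0,0,-3,0,0]
    - [0,0,-2,-1,0]
    - [0,0,-2,-2,0]
    - [0,0,-2,-2,0]
    - [0,0,-2,-2,0]

```text
t: 6.98
tool_pos: [0.5504, -0.278, 0.0688]
tool_rot: [0.054, -3.139, -0.027]
contact_force: [-2.2, 30.3, 12.4]
opening: 0.0001
grip_force: 15.1
```

```bash
python3 - <<'E'
from h import *
a=get_image('top');b=get_image('side')
cv2.imwrite('pics/d.png',np.hstack([cv2.resize(np.ascontiguousarray(a[145:255,285:405,::-1]),(400,366),interpolation=2),cv2.resize(np.ascontiguousarray(b[190:350,240:400,::-1]),(366,366),interpolation=2)]))
E
```

```text
(no output)
```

View pics/d.png

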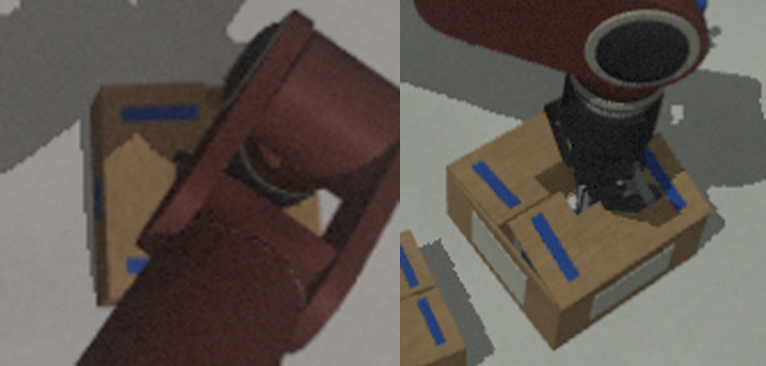

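The shut fingers' knuckles, further up, probably overhang the flap. I'll back off and push with only the fingertip.

Call:
servo_tool:
  increments:
    - [0,0,7,0,0]
    - [0,0,7,0,0]
    - [0,0,2,-7,0]
    - [0,0,0,-4,0]
    - [0,0,0,0,0]

```text
t: 7.7
tool_pos: [0.5504, -0.2711, 0.0809]
tool_rot: [-0.053, 3.14, -0.002]
contact_force: [0.5, 0.2, 1.3]
opening: -0.0002
grip_force: 0.0
```

Call:
servo_tool:
  increments:
    - [0,0,-4,0,0]
    - [0,0,-4,0,0]
    - [0,0,-2,0,0]
    - [0,0,-2,0,0]
    - [0,0,0,0,0]

```text
t: 8.32
tool_pos: [0.5501, -0.2783, 0.0796]
tool_rot: [0.054, -3.139, -0.014]
contact_force: [-1.0, 14.2, 6.6]
opening: 0.0003
grip_force: 7.1
```

Call:
servo_tool:
  increments:
    - [0,0,-2,0,0]
    - [0,0,-2,0,0]
    - [0,0,0,0,0]

```text
t: 8.7
tool_pos: [0.55, -0.2786, 0.0796]
tool_rot: [0.054, -3.137, -0.026]
contact_force: [-3.4, 24.2, 12.6]
opening: 0.0001
grip_force: 13.1
```

Call:
servo_tool:
  increments:
    - [0,0,1,-3,0]
    - [0,0,0,-3,0]
    - [0,0,0,-3,0]
    - [0,0,0,0,0]

```text
t: 9.2
tool_pos: [0.5503, -0.2833, 0.0891]
tool_rot: [0.054, -3.14, -0.007]
contact_force: [-1.8, 7.5, 5.8]
opening: -0.0001
grip_force: 4.0
```

Call:
servo_tool:
  increments:
    - [0,0,0,-3,0]
    - [0,0,0,-3,0]
    - [0,0,0,-3,0]
    - [0,0,0,0,0]

```text
t: 9.7
tool_pos: [0.5505, -0.2856, 0.0982]
tool_rot: [-0.053, 3.141, -0.001]
contact_force: [-1.5, 0.3, 0.6]
opening: 0.0002
grip_force: 0.4
```

Call:
servo_tool:
  increments:
    - [0,0,-3,0,0]
    - [0,0,-3,0,0]
    - [0,0,0,0,0]

```text
t: 10.07
tool_pos: [0.5507, -0.2877, 0.0995]
tool_rot: [0.054, -3.14, -0.013]
contact_force: [-4.3, 16.1, 12.2]
opening: 0.0004
grip_force: 8.1
```

```bash
python3 - <<'E'
from h import *
b=get_image('side')
cv2.imwrite('pics/e.png',cv2.resize(np.ascontiguousarray(b[190:350,240:400,::-1]),(600,600),interpolation=2))
E
```

```text
(no output)
```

View pics/e.png

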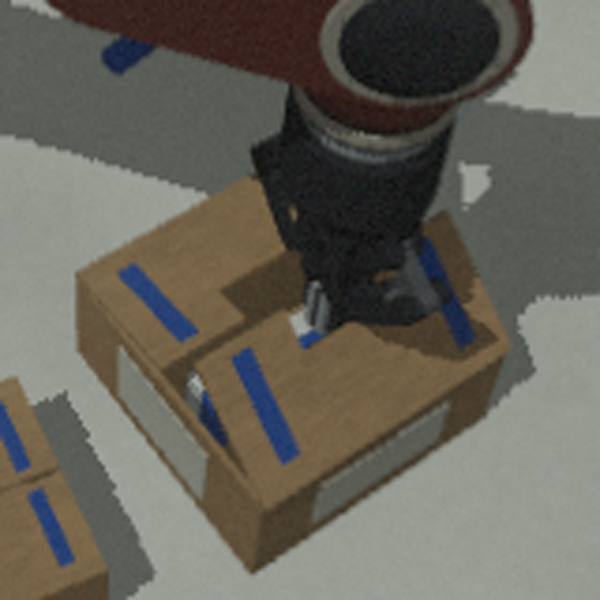

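The picture shows the right flap rising around 0.5 rad. Lifting while following the arc works, so I'll continue.

Call:
servo_tool:
  increments:
    - [0,0,0,-4,0]
    - [0,0,-2,-4,0]
    - [0,0,-3,-4,0]
    - [0,0,-3,-4,0]
    - [0,0,-3,-3,0]
    - [0,0,-3,-3,0]
    - [0,0,0,0,0]

```text
t: 11.0
tool_pos: [0.5513, -0.3059, 0.1204]
tool_rot: [-0.053, 3.141, -0.001]
contact_force: [-0.2, 0.1, 0.8]
opening: 0.0002
grip_force: 0.1
```

Call:
servo_tool:
  increments:
    - [0,0,-4,-3,0]
    - [0,0,-4,-2,0]
    - [0,0,-4,-2,0]
    - [0,0,-4,-1,0]
    - [0,0,0,0,0]

```text
t: 11.62
tool_pos: [0.5518, -0.3218, 0.1282]
tool_rot: [-0.053, 3.141, -0.001]
contact_force: [0.7, 0.1, -0.1]
opening: -0.0
grip_force: 0.0
```

Call:
servo_tool:
  increments:
    - [0,0,2,6,0]
    - [0,0,0,8,0]
    - [0,0,0,8,0]
    - [0,0,0,0,0]

```text
t: 12.12
tool_pos: [0.5535, -0.3228, 0.1245]
tool_rot: [-0.055, 3.139, -0.014]
contact_force: [-31.5, 16.0, 67.4]
opening: -0.0001
grip_force: 33.6
```

Call:
servo_tool:
  increments:
    - [0,0,-4,0,0]
    - [0,0,-4,0,0]
    - [0,0,-4,0,0]
    - [0,0,0,0,0]

```text
t: 12.62
tool_pos: [0.5543, -0.3429, 0.1258]
tool_rot: [-0.052, 3.134, -0.041]
contact_force: [-28.5, -6.3, 58.5]
opening: 0.0002
grip_force: 33.2
```

Call:
servo_tool:
  increments:
    - [0,0,0,-12,0]
    - [0,0,0,-14,0]
    - [0,0,0,0,0]

```text
t: 13.0
tool_pos: [0.5523, -0.3311, 0.1322]
tool_rot: [-0.054, 3.14, -0.001]
contact_force: [-0.1, -0.4, -0.1]
opening: 0.0002
grip_force: 0.0
```

```bash
python3 - <<'E'
from h import *
o=get_obs();print(o['t'],o['tool_pos'],o['contact_force'])
b=get_image('side')
cv2.imwrite('pics/f.png',cv2.resize(np.ascontiguousarray(b[180:350,230:400,::-1]),(600,600),interpolation=2))
E
```

```text
13.0 [ 0.55229505 -0.33111991  0.13220983] [-0.09065433 -0.4159462  -0.05853006]
```

View pics/f.png

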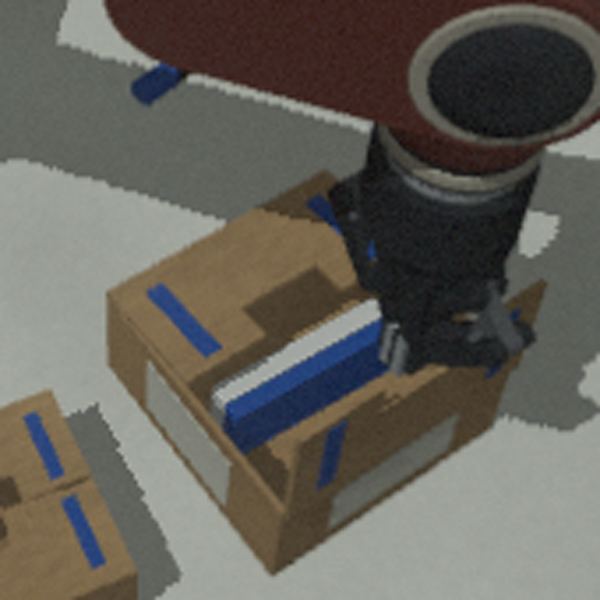

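The right flap is now nearly upright, with the fingertip at its notch edge. I'll step inside, lower, and push it over.

Call:
servo_tool:
  increments:
    - [0,0,14,0,0]
    - [0,0,14,0,0]
    - [0,0,4,12,0]
    - [0,0,0,12,0]
    - [0,0,0,9,0]
    - [0,0,-8,0,0]
    - [0,0,-8,0,0]
    - [0,0,-8,0,0]
    - [0,0,0,0,0]

```text
t: 14.18
tool_pos: [0.5519, -0.3244, 0.0995]
tool_rot: [-0.052, 3.14, -0.001]
contact_force: [-0.1, -0.4, -0.2]
opening: 0.0001
grip_force: 0.0
```

Call:
servo_tool:
  increments:
    - [0,0,-8,0,0]
    - [0,0,-8,0,0]
    - [0,0,-8,0,0]
    - [0,0,-6,0,0]
    - [0,0,0,0,0]

```text
t: 14.8
tool_pos: [0.5528, -0.3541, 0.0991]
tool_rot: [-0.053, 3.141, -0.002]
contact_force: [1.0, 0.3, 0.4]
opening: -0.0
grip_force: 0.0
```

Call:
servo_tool:
  increments:
    - [0,0,-6,0,0]
    - [0,0,-4,0,0]
    - [0,0,0,0,0]

```text
t: 15.18
tool_pos: [0.5531, -0.3638, 0.0991]
tool_rot: [-0.053, 3.141, -0.001]
contact_force: [-0.2, 0.9, -0.1]
opening: 0.0001
grip_force: 0.1
```

Call:
servo_tool:
  increments:
    - [0,0,20,0,0]
    - [0,0,20,0,0]
    - [0,0,20,0,0]
    - [0,0,20,0,0]
    - [0,0,15,0,0]
    - [0,0,0,10,0]
    - [0,0,0,10,0]
    - [0,0,0,8,0]
    - [0,0,0,0,0]

```text
t: 16.3
tool_pos: [0.549, -0.2683, 0.0693]
tool_rot: [0.052, -3.139, -0.002]
contact_force: [0.1, 0.2, 0.0]
opening: -0.0
grip_force: 0.0
```

Call:
servo_tool:
  increments:
    - [0,0,4,0,0]
    - [0,0,4,0,0]
    - [0,0,2,0,0]
    - [0,0,0,0,0]

```text
t: 16.8
tool_pos: [0.5496, -0.2581, 0.0711]
tool_rot: [-0.054, 3.141, -0.0]
contact_force: [-0.3, 0.4, 0.9]
opening: -0.0003
grip_force: 0.0
```

Call:
servo_tool:
  increments:
    - [0,0,2,0,0]
    - [0,0,2,0,0]
    - [0,0,2,0,0]
    - [0,0,0,0,0]

```text
t: 17.3
tool_pos: [0.5493, -0.2521, 0.0709]
tool_rot: [0.054, -3.141, -0.0]
contact_force: [0.6, 0.5, -0.1]
opening: 0.0004
grip_force: 0.0
```

Call:
servo_tool:
  increments:
    - [0,0,2,0,0]
    - [0,0,2,0,0]
    - [0,0,0,0,0]

```text
t: 17.68
tool_pos: [0.5491, -0.2481, 0.0709]
tool_rot: [0.054, -3.141, -0.0]
contact_force: [1.0, -0.1, 0.1]
opening: 0.0001
grip_force: 0.0
```

Call:
servo_tool:
  increments:
    - [0,0,2,-1,0]
    - [0,0,1,-1,0]
    - [0,0,0,0,0]

```text
t: 18.05
tool_pos: [0.5492, -0.2472, 0.0737]
tool_rot: [-0.054, 3.141, -0.006]
contact_force: [-1.1, -6.5, 1.1]
opening: -0.0003
grip_force: 2.9
```

Call:
servo_tool:
  increments:
    - [0,0,2,-2,0]
    - [0,0,0,-3,0]
    - [0,0,0,-3,0]
    - [0,0,1,-3,0]
    - [0,0,0,0,0]

```text
t: 18.68
tool_pos: [0.5491, -0.2439, 0.0851]
tool_rot: [-0.053, 3.141, -0.005]
contact_force: [-2.1, -5.8, 3.5]
opening: 0.0002
grip_force: 2.6
```

Call:
servo_tool:
  increments:
    - [0,0,2,-3,0]
    - [0,0,1,-3,0]
    - [0,0,1,-3,0]
    - [0,0,0,0,0]

```text
t: 19.18
tool_pos: [0.5491, -0.2394, 0.0939]
tool_rot: [-0.053, 3.14, -0.004]
contact_force: [-2.6, -5.5, 3.5]
opening: 0.0001
grip_force: 2.5
```

Call:
servo_tool:
  increments:
    - [0,0,3,-3,0]
    - [0,0,3,-3,0]
    - [0,0,3,-2,0]
    - [0,0,3,-2,0]
    - [0,0,3,-1,0]
    - [0,0,3,0,0]
    - [0,0,0,0,0]

```text
t: 20.05
tool_pos: [0.5481, -0.2195, 0.1034]
tool_rot: [0.054, -3.141, -0.002]
contact_force: [0.1, -1.7, 0.8]
opening: -0.0001
grip_force: 0.8
```

Call:
servo_tool:
  increments:
    - [0,0,4,0,0]
    - [0,0,4,0,0]
    - [0,0,4,0,0]
    - [0,0,0,0,0]

```text
t: 20.55
tool_pos: [0.5475, -0.2075, 0.1035]
tool_rot: [0.054, -3.14, -0.002]
contact_force: [-0.8, 0.0, -0.3]
opening: -0.0003
grip_force: 0.0
```

Call:
servo_tool:
  increments:
    - [0,0,8,2,0]
    - [0,0,8,2,0]
    - [0,0,8,0,0]
    - [0,0,8,0,0]
    - [0,0,8,0,0]
    - [0,0,7,0,0]
    - [0,0,0,0,0]

```text
t: 21.42
tool_pos: [0.5462, -0.1605, 0.1]
tool_rot: [-0.055, 3.141, 0.001]
contact_force: [-0.2, -0.2, 0.8]
opening: -0.0003
grip_force: 0.0
```

Call:
servo_tool:
  increments:
    - [0.7,0,-8,-10,0]
    - [0.7,0,0,-25,0]
    - [0.7,30,30,-40,0]
    - [0.7,50,30,-20,0]
    - [0.7,50,30,0,0]
    - [0.7,50,30,0,0]
    - [0.7,0,30,0,0]
    - [0.7,0,0,0,0]

```text
t: 22.42
tool_pos: [0.3614, -0.0249, 0.196]
tool_rot: [-0.057, 3.138, -0.001]
contact_force: [0.6, -0.6, 0.6]
opening: 0.06
grip_force: 0.0
```

```bash
python3 - <<'E'
from h import *
o=get_obs();print(o['t'],o['tool_pos'],o['contact_force'])
a=get_image('top');b=get_image('side');np.save('pics/t1.npy',a);np.save('pics/s1.npy',b)
cv2.imwrite('pics/g.png',np.hstack([cv2.resize(np.ascontiguousarray(a[145:255,285:405,::-1]),(400,366),interpolation=2),cv2.resize(np.ascontiguousarray(b[190:350,240:400,::-1]),(366,366),interpolation=2)]))
E
```

```text
22.425 [ 0.36144244 -0.02494932  0.19598462] [ 0.59687485 -0.61772409  0.57461138]
```

View pics/g.png

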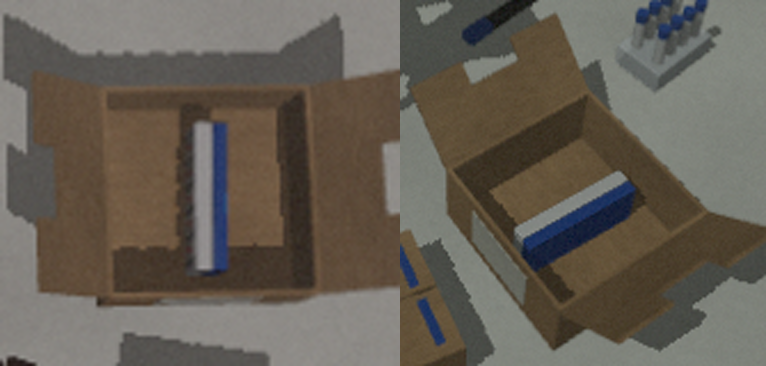

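Both flaps lie well back, and the pack stands free (top-crop x 193–228, y 122–272) with its white side towards +y. Next I measure the pack.

```bash
cat > pk.py <<'E'
from h import *
def pack(a,z,box=None,gate=(0,512,0,384)):
    h=cv2.cvtColor(a,cv2.COLOR_RGB2HSV);bl=cv2.inRange(h,(105,100,40),(130,255,255));wh=cv2.inRange(h,(0,0,110),(180,45,255))
    x0,x1,y0,y1=gate;o=[]
    for m in(bl,wh):
        q=np.zeros_like(m);q[y0:y1,x0:x1]=m[y0:y1,x0:x1];n,l,s,c=cv2.connectedComponentsWithStats(q);i=1+s[1:,4].argmax();p=np.argwhere(l==i)[:,::-1]
        w=onz('top',p,z);r=cv2.minAreaRect((w[:,:2]*1000).astype(np.float32));o.append((s[i,4],w.mean(0).round(4),np.round(r[0]),np.round(r[1]),round(r[2],1)));
    return o
E
python3 - <<'E'
from pk import *
a=np.load('pics/t1.npy')
for z in(.054,): 
    for r in pack(a,z,gate=(335,358,175,232)): print(z,r)
print(rel([.552,-.262,.1]))
E
```

```text
0.054 (np.int32(177), array([ 0.5455, -0.2757,  0.054 ]), array([ 545., -276.]), array([  8., 119.]), 89.3)
0.054 (np.int32(233), array([ 0.5475, -0.2631,  0.054 ]), array([ 547., -262.]), array([ 14., 116.]), 89.3)
(array([-181.7, -242.2,   96.1]), 'y-ang', np.float64(91.97))
```

Call:
servo_tool:
  increments:
    - [0.7,-22,-31.2,0,0]
    - [0.7,-22,-31.2,0,0]
    - [0.7,-22,-31.2,0,0]
    - [0.7,-22,-31.2,0,0]
    - [0.7,-22,-31.2,0,0]
    - [0.7,-22,-31.2,0,0]
    - [0.7,-22,-31.2,0,0]
    - [0.7,-22,-31.2,0,0]
    - [0.7,0,0,30,0]
    - [0.7,0,0,30,0]
    - [0.7,0,0,30,0]
    - [0.7,0,0,0,0]

```text
t: 24.02
tool_pos: [0.5438, -0.2692, 0.1008]
tool_rot: [0.051, -3.135, -0.007]
contact_force: [0.6, 0.1, 0.3]
opening: 0.0598
grip_force: 0.0
```

Call:
servo_tool:
  increments:
    - [0.7,0,0,25,0]
    - [0.7,0,0,25,0]
    - [0.7,0,0,20,0]
    - [0.7,0,0,10,0]
    - [0.7,0,0,4,0]
    - [0.7,0,0,0,0]

```text
t: 24.78
tool_pos: [0.5463, -0.2693, 0.0214]
tool_rot: [-0.054, 3.141, -0.001]
contact_force: [0.3, 0.2, -0.1]
opening: 0.0594
grip_force: 0.0
```

Call:
servo_tool:
  force: 30
  increments:
    - [0.1,0,0,0,0]
    - [0.1,0,0,0,0]
    - [0.1,0,0,0,0]
    - [0.1,0,0,0,0]

```text
t: 25.28
tool_pos: [0.5465, -0.2692, 0.0219]
tool_rot: [-0.054, 3.14, -0.001]
contact_force: [-0.8, 0.7, 4.3]
opening: 0.0254
grip_force: 32.0
```

Call:
servo_tool:
  increments:
    - [0.1,0,0,-10,0]
    - [0.1,0,0,-30,0]
    - [0.1,0,0,-40,0]
    - [0.1,0,0,-40,0]
    - [0.1,0,0,-30,0]
    - [0.1,0,0,-10,0]
    - [0.1,5,20,0,0]
    - [0.1,9,38,0,0]
    - [0.1,9,38,0,0]
    - [0.1,9,38,0,0]
    - [0.1,9,38,0,0]
    - [0.1,9,38,0,0]

```text
t: 26.78
tool_pos: [0.4863, -0.0584, 0.1781]
tool_rot: [0.054, -3.137, -0.003]
contact_force: [-0.5, 0.0, -1.7]
opening: 0.0259
grip_force: 31.3
```

Call:
servo_tool:
  increments:
    - [0.1,9,38,0,0]
    - [0.1,9,38,0,0]
    - [0.1,9,38,0,0]
    - [0.1,7,28,0,0]
    - [0.1,0,0,15,0]
    - [0.1,0,0,35,0]
    - [0.1,0,0,40,0]
    - [0.1,0,0,35,0]
    - [0.1,0,0,20,0]
    - [0.1,0,0,10,0]
    - [0.1,0,0,0,0]

```text
t: 28.15
tool_pos: [0.4486, 0.0797, 0.0245]
tool_rot: [0.053, -3.138, 0.0]
contact_force: [0.4, -0.3, -0.7]
opening: 0.0257
grip_force: 31.3
```

Call:
servo_tool:
  increments:
    - [0.1,0,0,3,0]
    - [0.1,0,0,2,0]
    - [0.1,0,0,1,0]
    - [0.1,0,0,0,0]

```text
t: 28.65
tool_pos: [0.4501, 0.0799, 0.0201]
tool_rot: [-0.054, 3.141, -0.0]
contact_force: [-0.4, -0.3, -1.8]
opening: 0.0252
grip_force: 31.3
```

Call:
servo_tool:
  increments:
    - [0.1,0,0,1.5,0]
    - [0.1,0,0,1,0]
    - [0.1,0,0,0,0]

```text
t: 29.02
tool_pos: [0.45, 0.08, 0.0178]
tool_rot: [0.054, -3.141, 0.0]
contact_force: [-3.5, -0.1, 3.9]
opening: 0.0253
grip_force: 31.9
```

Call:
servo_tool:
  increments:
    - [0.7,0,0,0,0]
    - [0.7,0,0,0,0]
    - [0.7,0,0,0,0]
    - [0.7,0,0,-30,0]
    - [0.7,0,0,-40,0]
    - [0,0,20,0,0]
    - [0,0,24,0,0]
    - [0,0,0,0,0]
    - [0,0,0,25,0]
    - [0,0,0,22,0]
    - [0,0,0,5,0]
    - [0,0,0,0,0]

```text
t: 30.52
tool_pos: [0.4484, 0.1235, 0.0353]
tool_rot: [0.053, -3.141, 0.0]
contact_force: [-0.8, 0.2, 0.4]
opening: 0.0001
grip_force: 0.0
```

Call:
servo_tool:
  increments:
    - [0,0,-4,0,0]
    - [0,0,-4,0,0]
    - [0,0,-4,0,0]
    - [0,0,-4,0,0]
    - [0,0,-4,0,0]
    - [0,0,-4,0,0]

```text
t: 31.28
tool_pos: [0.4493, 0.0997, 0.0355]
tool_rot: [-0.054, 3.141, 0.0]
contact_force: [-0.3, -0.5, 0.0]
opening: 0.0004
grip_force: 0.2
```

Call:
servo_tool:
  increments:
    - [0,0,-4,0,0]
    - [0,0,-4,0,0]
    - [0,0,-4,0,0]
    - [0,0,-4,0,0]
    - [0,0,-4,0,0]
    - [0,0,-4,0,0]
    - [0,0,-3,0,0]
    - [0,0,0,0,0]

```text
t: 32.28
tool_pos: [0.4502, 0.0727, 0.0354]
tool_rot: [0.053, -3.141, -0.0]
contact_force: [-0.4, -0.4, -0.1]
opening: 0.0002
grip_force: 0.0
```

Call:
servo_tool:
  increments:
    - [0,0,10,-10,0]
    - [0,0,10,-40,0]
    - [0.9,0,50,-50,0]
    - [0.9,50,50,-10,0]
    - [0.9,50,50,0,0]
    - [0.9,0,50,0,0]
    - [0.9,0,0,0,0]

```text
t: 33.15
tool_pos: [0.3542, 0.2749, 0.1395]
tool_rot: [-0.062, 3.14, 0.002]
contact_force: [0.3, -0.1, 0.1]
opening: 0.0768
grip_force: 0.0
```

```bash
python3 - <<'E'
from pk import *
o=get_obs();print(o['t'],o['tool_pos'],o['contact_force'])
a=get_image('top');b=get_image('side');np.save('pics/t2.npy',a);np.save('pics/s2.npy',b)
cv2.imwrite('pics/i.png',np.hstack([cv2.resize(np.ascontiguousarray(a[140:290,120:320,::-1]),(480,360),interpolation=2),cv2.resize(np.ascontiguousarray(b[130:260,170:280,::-1]),(305,360),interpolation=2)]))
E
```

```text
33.15 [0.35424272 0.27493732 0.13946036] [ 0.26380895 -0.12036588  0.0781578 ]
```

View pics/i.png

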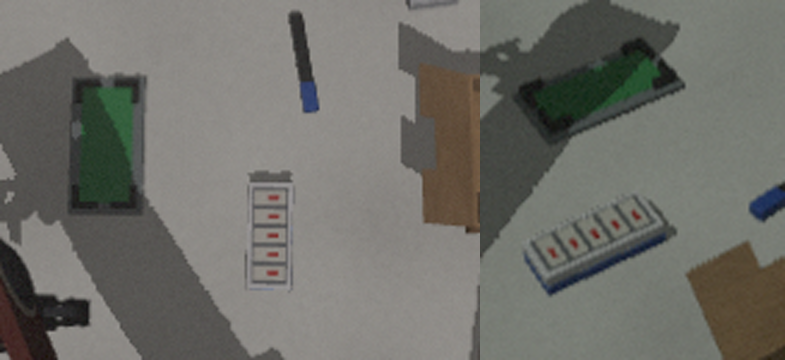

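The pack lies flat with the window up (top-crop x 247–292, y 182–290), clear of everything. I'll measure it and re-check the tray.

```bash
python3 - <<'E'
from pk import *
a=np.load('pics/t2.npy');g=cv2.cvtColor(a,cv2.COLOR_RGB2GRAY)
print(g[226,218:248],g[210:222,228],g[255:268,232])
sub=g[205:270,215:250]
tb=np.median(g[205:212,222:245]);m=np.zeros_like(g);m[205:268,215:250]=(np.abs(sub[:63].astype(int)-tb)>25)*255
for z in(.026,):
    c=onz('top',np.array([[249,183],[292,182],[291,290],[247,290]])/2.4+[120-.3,140-.3],z);print(c.round(4),c.mean(0).round(4),'len',np.linalg.norm(c[0]-c[3]),'w',np.linalg.norm(c[0]-c[1]))
    d=(c[0]+c[1]-c[2]-c[3]);print('yaw',np.degrees(np.arctan2(d[1],d[0])))
h=cv2.cvtColor(a,cv2.COLOR_RGB2HSV);red=cv2.inRange(h,(0,80,60),(10,255,255))|cv2.inRange(h,(170,80,60),(180,255,255))
r=np.zeros_like(red);r[205:268,215:250]=red[205:268,215:250];n,l,s,cc=cv2.connectedComponentsWithStats(r);R=onz('top',cc[1:],.026);print(R.round(4),s[1:,4])
gr=cv2.inRange(h,(45,80,20),(80,255,255));q=np.zeros_like(gr);q[160:240,130:200]=gr[160:240,130:200];w=onz('top',np.argwhere(q)[:,::-1],.008);print('tray',cv2.minAreaRect((w[:,:2]*1000).astype(np.float32)),w.mean(0))
X=R.mean(0);print(rel([X[0],X[1],.1]))
E
```

```text
[139 139 143 141 141 133 145  95  86  85  87  87  82  88  86  86  90  83
  86  88  88  82 141 145 139 139 141 137 137 139] [143 107  88  89  87  87 139 135  99 119 137 137] [134 125  85 112 147 131 140 139 140 140 138 137 140]
[[0.5094 0.0631 0.026 ]
 [0.5117 0.0149 0.026 ]
 [0.391  0.0129 0.026 ]
 [0.3898 0.0616 0.026 ]] [0.4505 0.0381 0.026 ] len 0.11958358742787027 w 0.04829505908831776
yaw 0.8277298772653447
[[0.4948 0.035  0.026 ]
 [0.4734 0.035  0.026 ]
 [0.4519 0.0344 0.026 ]
 [0.4305 0.0338 0.026 ]
 [0.4094 0.0339 0.026 ]] [7 8 8 8 9]
tray ((554.071044921875, 230.62588500976562), (131.6537322998047, 58.28524398803711), 1.5148266553878784) [0.55245061 0.22973278 0.008     ]
(array([ -88.3, -241.6,   39. ]), 'y-ang', np.float64(92.07))
```

Call:
servo_tool:
  increments:
    - [0.95,-12.4,-34,0,0]
    - [0.95,-12.4,-34,0,0]
    - [0.95,-12.4,-34,0,0]
    - [0.95,-12.4,-34,0,0]
    - [0.95,-12.4,-34,0,0]
    - [0.95,-12.4,-34,0,0]
    - [0.95,-12.4,-34,0,0]
    - [0.95,0,0,30,0]
    - [0.95,0,0,40,0]
    - [0.95,0,0,30,0]
    - [0.95,0,0,20,0]
    - [0.95,0,0,8,0]

```text
t: 34.75
tool_pos: [0.4492, 0.0361, 0.0092]
tool_rot: [0.05, -3.139, -0.0]
contact_force: [0.5, 0.4, 0.6]
opening: 0.0811
grip_force: 0.0
```

Call:
servo_tool:
  increments:
    - [0.95,0,0,5,0]
    - [0.95,0,0,0,0]

```text
t: 35.0
tool_pos: [0.4507, 0.0368, 0.0059]
tool_rot: [-0.053, 3.14, -0.0]
contact_force: [0.2, -0.9, 0.2]
opening: 0.0813
grip_force: 0.0
```

Call:
servo_tool:
  force: 30
  increments:
    - [0.4,0,0,0,0]
    - [0.4,0,0,0,0]
    - [0.4,0,0,0,0]
    - [0.4,0,0,0,0]
    - [0.4,0,0,0,0]

```text
t: 35.62
tool_pos: [0.4511, 0.0372, 0.0064]
tool_rot: [-0.054, 3.139, 0.0]
contact_force: [-0.3, 0.2, 6.0]
opening: 0.0494
grip_force: 33.1
```

Call:
servo_tool:
  increments:
    - [0.4,0,0,-10,0]
    - [0.4,0,0,-20,0]
    - [0.4,0,0,-30,0]
    - [0.4,0,0,-20,0]
    - [0.4,0,0,0,0]
    - [0.4,0,0,0,0]

```text
t: 36.38
tool_pos: [0.4494, 0.0371, 0.0843]
tool_rot: [0.054, -3.139, -0.0]
contact_force: [-1.0, -0.1, -2.6]
opening: 0.0491
grip_force: 32.3
```

```bash
python3 - <<'E'
from h import *
print(rel([.554,.231,.02]))
E
```

```text
(array([-111.3,  190.2,   64.1]), 'y-ang', np.float64(91.95))
```

Call:
servo_tool:
  increments:
    - [0.4,-10,17,0,0]
    - [0.4,-20,34,0,0]
    - [0.4,-25,43,0,0]
    - [0.4,-25,43,0,0]
    - [0.4,-20,34,0,0]
    - [0.4,-11.3,19.2,0,0]
    - [0.4,0,0,0,0]
    - [0.4,0,0,0,0]

```text
t: 37.38
tool_pos: [0.5538, 0.2302, 0.0838]
tool_rot: [0.053, -3.138, 0.002]
contact_force: [0.2, -0.6, -1.5]
opening: 0.0498
grip_force: 32.3
```

```bash
python3 - <<'E'
from h import *
print(rel([.554,.231,.02]))
a=get_image('top');b=get_image('side')
cv2.imwrite('pics/j.png',np.hstack([cv2.resize(np.ascontiguousarray(a[150:250,120:220,::-1]),(360,360),interpolation=2),cv2.resize(np.ascontiguousarray(b[90:230,150:290,::-1]),(360,360),interpolation=2)]))
E
```

```text
(array([-0.4,  0.8, 63.8]), 'y-ang', np.float64(91.95))
```

View pics/j.png

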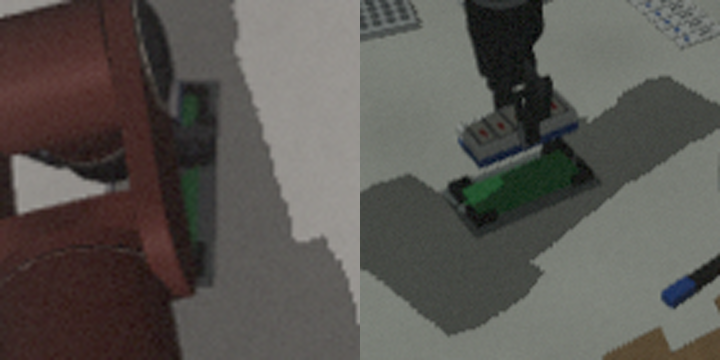

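The pack is held level over the nest (side crop). Now I lower it gently.

Call:
servo_tool:
  increments:
    - [0.4,0,0.5,10,0]
    - [0.4,0,0,15,0]
    - [0.4,0,0,15,0]
    - [0.4,0,0,12,0]
    - [0.4,0,0,8,0]
    - [0.4,0,0,4,0]
    - [0.4,0,0,3,0]
    - [0.4,0,0,0,0]

```text
t: 38.48
tool_pos: [0.5551, 0.2315, 0.0185]
tool_rot: [-0.054, 3.141, 0.0]
contact_force: [0.5, 0.4, -1.6]
opening: 0.0496
grip_force: 32.3
```

Call:
servo_tool:
  increments:
    - [0.4,0,0,1,0]
    - [0.4,0,0,1,0]
    - [0.4,0,0,0,0]

```text
t: 38.85
tool_pos: [0.555, 0.2314, 0.0164]
tool_rot: [0.054, -3.141, 0.0]
contact_force: [0.5, -0.2, -1.0]
opening: 0.0488
grip_force: 32.3
```

Call:
servo_tool:
  increments:
    - [0.4,0,0,1,0]
    - [0.4,0,0,1,0]
    - [0.4,0,0,0.5,0]
    - [0.4,0,0,0,0]

```text
t: 39.35
tool_pos: [0.555, 0.2314, 0.0144]
tool_rot: [0.054, -3.141, 0.0]
contact_force: [-2.5, -0.3, 4.2]
opening: 0.0492
grip_force: 32.9
```

Contact with the plate. I'll release and retreat.

Call:
servo_tool:
  increments:
    - [0.75,0,0,0,0]
    - [0.75,0,0,0,0]
    - [0.75,0,0,0,0]
    - [0.75,0,0,-10,0]
    - [0.75,0,0,-30,0]
    - [0.75,0,0,-50,0]
    - [0.75,0,0,-50,0]
    - [0.75,50,50,0,0]
    - [0.75,50,50,0,0]
    - [0.75,50,50,0,0]
    - [0.75,0,50,0,0]
    - [0.75,0,0,0,0]

```text
t: 40.85
tool_pos: [0.4153, 0.412, 0.1548]
tool_rot: [-0.06, 3.14, 0.002]
contact_force: [-0.2, -0.5, 0.2]
opening: 0.0642
grip_force: 0.0
```

```bash
python3 - <<'E'
from h import *
o=get_obs();print(o['t'],o['tool_pos'],o['contact_force'])
a=get_image('top');b=get_image('side')
h=cv2.cvtColor(a,cv2.COLOR_RGB2HSV);red=cv2.inRange(h,(0,80,60),(10,255,255))|cv2.inRange(h,(170,80,60),(180,255,255))
r=np.zeros_like(red);r[165:235,145:185]=red[165:235,145:185];n,l,s,cc=cv2.connectedComponentsWithStats(r);print(onz('top',cc[1:],.034).round(4))
cv2.imwrite('pics/k.png',np.hstack([cv2.resize(np.ascontiguousarray(a[130:260,130:410,::-1]),(480,223),interpolation=2),cv2.resize(np.ascontiguousarray(b[130:230,170:270,::-1]),(223,223),interpolation=2)]))
E
```

```text
40.85 [0.41533859 0.4120216  0.15477699] [-0.18461874 -0.46649293  0.15315095]
[[0.599  0.2266 0.034 ]
 [0.5768 0.2254 0.034 ]
 [0.5573 0.2249 0.034 ]
 [0.5354 0.2237 0.034 ]
 [0.514  0.224  0.034 ]]
```

View pics/k.png

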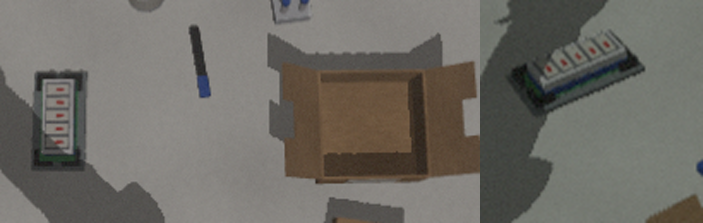

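The pack lies flat in the nest with the window up, about 2–3 mm off centre. The flaps are back and the bystanders are untouched.

```bash
python3 -c "
from station import *
print(finish_job())"
```

```text
the job is handed in; nothing more can be done
None
```

The job is handed in with no verdict returned. The last images show both flaps folded back and the pack lying window side up in the tray nest, about 3 mm off centre, with the marker where it was and nothing touched near the rack or bottle.

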